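# Back the caddy's flange nut off until its thread drops in

### The arm

A 6-joint arm with a two-finger parallel gripper is mounted at the origin on the work surface. World frame = base frame: x ahead of the robot, y to its left, z up, the work surface at z = 0. Lengths are in m, angles in rad, forces in N, time in s.
With the tool pointing down it reaches from about 0.325 to 0.875 m from the base axis. Payload 4.4 kg.
Tool frame: the origin (TCP) lies on the centre line of the jaws, within the pads' length; the fingertips stand 19 mm ahead of it and the grasp point (between the pads) is the TCP (manip.tip_reach is the z of the fingertips in the tool frame, in m); z points along the fingers, y is the line along which they close (so a half turn about z gives the same grasp; the last joint's range is limited). The gripper opens to 85 mm and grips with 20 to 120 N. Pads are 22 mm wide; open, the fingers measure 114 mm over their backs; the gripper's body (76 mm by 85 mm) begins 54 mm behind the grasp point. The pads swing forward as they close: fully open they stand 13 mm farther back than shut.
Start: joints at [-1.3, 0.207, 1.542, -0, 1.393, -0.15], TCP at [0.235, -0.525, 0.25] pointing down, gripper open.
Joint ranges: [-2.73, 2.73], [-0.86, 2.22], [0.23, 2.46], [-1.11, 4.25], [0.08, 2.63], [-2.82, 2.82]. Speed limits (rad/s): [2.79, 2.79, 3.14, 3.14, 3.14, 3.14].

### API

Orientations are given as a rotation vector (axis times angle).
In Python, from plant import manip, imaging gives the robot as it stands.
- The arm moves only by the shell command python3 -m creep 'ROWS' [OPENING] [FORCE]. ROWS is JSON, a list of rows, each an object of numbers: "tx", "ty", "tz": the shift along the world's x, y, z scaled (see below); "rx", "ry", "rz": the turn, a rotation vector about the world's x, y, z scaled (see below). In form: [{"tx": .., "ty": .., "tz": .., "rx": .., "ry": .., "rz": ..}, ...]. A call has 1 to 10 rows; each row is the pose to reach, as a shift and turn from the pose commanded when the call began, turning the shorter way round; what a row does not reach only later rows make up. The controller multiplies each number of a shift by 40 cm and each number of a turn by 360 degrees. A row lasts 1/10 s, in which the tool goes at most 50 mm and 8.59 degrees, less where a joint would pass 70% of its speed; a pose out of reach is approached as far as the arm can. A call with a number of a shift or a turn outside -1 to 1 is refused whole. A call with a gripper value outside its range is refused whole. OPENING is the gripper's target within -1 to 1 (shut at 1, half-way at 0, fully open at -1), set as the call begins (- or left out, the last holds). The fingers move at their own pace and stop on an object; FORCE is the grip in N (left out, the last holds). Time passes only in rows, so rows that repeat a pose let the fingers close. It gives the time, the measured TCP pose, the force, the opening and the grip force at its end, in the units of the state.
- manip.observe(): the state, without advancing time (a new reading comes with each control period).
- imaging.read_camera(name): name is "side" or "top" or "wrist"; returns a dict with "frame" (480x640x3 uint8, blue, green, red), "range_z" (480x640 float32, m along the optical axis (not along the pixel's ray), 0 where there is no reading), "vfov" (degrees; the focal length in pixels is half the picture's height over the tangent of half this angle, whatever the lens; pixels are square), "cx", "cy" (the principal point, pixels), "camera_from_world" (4x4, takes a point from world to camera coordinates). Camera axes: x right, y down, z forward; pixel columns grow to the right and rows downward; lengths in m; the calibration is good to about 2 mm. A picture is of the moment at which its call begins.
- manip.close_job(): hands the job in; it is judged then, once.
The state is a dict: "clock": time; "q": joint angles; "joint_velocities": joint speeds; "tau": joint torques, N m; "tcp_pos": TCP position; "tool_rot": TCP orientation; "wrist_force": force on the tool from outside, world axes, zero at the start; "wrist_torque": the same for the moment, N m; "grip_width": finger opening in m; "finger_force": force on a finger pad.
Only numpy, scipy, OpenCV 4.12 (cv2) and the standard library are available. Lean on these libraries where they do the work, as an engineer would, in place of code of your own. Each camera call takes 0.05 s, during which the arm holds its last target. There are 200 camera calls.

### The job

On the ledge by the hand-washing basin, the caddy's flange nut is perched on top of the thread of the centre stud instead of in it. Without lifting it off, turn it back (anticlockwise seen from above) until its ears point at the pips on the hub, then let go so that the thread drops in and the nut sits level, one step lower. Leave the plain hex nut and the glass cup where they are.

Things in the scene. Friction and masses are not known exactly. Their poses are not given: they have to be found in the camera images.
- flange_nut_grip (a point): Loose black plastic nut, 60 g: hexagon 46 mm across flats, 44 tall, on a round flange 62 wide, 4 thick; 3 flange ears reach 38 mm from the axis. Point on axis, mid-hexagon, 26 mm above the underside. z up; x points at an ear, square to a flat (flats each 60 deg, ears each 120). Starts 46 to 66 deg clockwise of the drop; once let go there it falls 8 mm by its weight. Clockwise it jams.
- stud (a point): Centre of the top end of the fixed stud (20 mm wide here) of the caddy, a grey tray 200 mm wide, rim 40 high, that does not turn. 94 mm above the ledge. z up; x points at one of 3 hub pips, 48 mm off axis, 120 deg apart. Nut drops with ears at pips within 12 deg; a hard stop follows about 14 deg past. The nut's point is 28 mm below this one when perched, 36 when in. Side play 1.5 mm.
- plain_nut_mid (a point): Bystander: loose plain hex nut of black plastic, no flange, 46 mm across flats, 26 mm tall, already home on a grey stud 31 mm wide and 52 mm high on a square 80 mm steel plate. Point at its centre, z up.
- cup_mid (a point): Bystander: clear glass cup standing upright, 72 mm across the rim, 95 mm tall. Point on its axis half-way up, z up.
Not all that is in view belongs to the job. What is shaped like the part that bears stud but blue or green is not meant. What is shaped like the part that bears flange_nut_grip but blue is not meant.

How it is judged:
By the outcome, as a careful person would: the job done as asked, in the order asked, and still so for the second after the job is handed in, with the robot touching nothing.
It also fails if it takes over 32 s, if anything falls off the work surface, if the arm or the gripper's body presses on something with over 40 N, if the wrist force passes 120 N, or if a joint passes its speed limit or range.

## Working session

There is one attempt and no reset: what is moved stays moved. The work goes in short steps, Python scripts to look and compute and a shell command to move; the robot and the scene stay as the last step left them, time stands still between calls to the robot, and variables do not carry over. Pictures are saved under pics/ and viewed, at most 10 in all, crops included, and the job is handed in when it is done.

```bash
ls; mkdir -p pics
cat > h.py <<'E'
import numpy as np, cv2
from plant import manip, imaging
def cam(n):
    c=imaging.read_camera(n); c['f']=240/np.tan(np.radians(c['vfov'])/2); c['T']=np.linalg.inv(c['camera_from_world']); return c
def ray(c,u,v,z):
    d=np.array([(u-c['cx'])/c['f'],(v-c['cy'])/c['f'],1]); d=c['T'][:3,:3]@d; o=c['T'][:3,3]; return o+d*(z-o[2])/d[2]
def pts(c):
    v,u=np.mgrid[:480,:640]; z=c['range_z']; p=np.stack([(u-c['cx'])/c['f']*z,(v-c['cy'])/c['f']*z,z],-1)
    return p@c['T'][:3,:3].T+c['T'][:3,3]
E
python3 - <<'E'
from h import *
a=cam('top');b=cam('side')
cv2.imwrite('pics/a.png',a['frame']);cv2.imwrite('pics/b.png',b['frame'])
for c in(a,b): print(c['f'],c['T'].round(3))
s=manip.observe();print(s)
E
```

```text
pics
458.0313522712122 [[-0.02  -0.98   0.196  0.35 ]
 [-0.999  0.014 -0.032  0.002]
 [ 0.029 -0.197 -0.98   0.951]
 [ 0.     0.     0.     1.   ]]
480.95979361318626 [[-0.926 -0.215  0.31   0.234]
 [-0.377  0.51  -0.773  0.717]
 [ 0.008 -0.833 -0.553  0.614]
 [ 0.     0.     0.     1.   ]]
{'clock': 0.1, 'q': array([-1.29949808e+00,  2.07350539e-01,  1.54284255e+00, -7.69979747e-06,
        1.39355609e+00, -1.50441106e-01]), 'joint_velocities': array([-6.53445188e-05, -2.58990323e-03, -1.61163121e-03, -6.92829956e-04,
        1.00077456e-04, -4.12602885e-04]), 'tau': array([-9.50145804e-04, -3.84095514e+01, -2.92547911e+01, -1.62555825e-04,
        4.91378116e-03, -2.51480799e-05]), 'tcp_pos': array([ 0.23521095, -0.52395255,  0.24921801]), 'tool_rot': array([-3.06989911e+00, -6.57119619e-01,  2.16308139e-04]), 'wrist_force': array([ 0.61595988, -0.71802924,  0.10636335]), 'wrist_torque': array([0.03069304, 0.00792575, 0.03091591]), 'finger_force': 0.0, 'grip_width': 0.08516619177359529}
```

View pics/a.png

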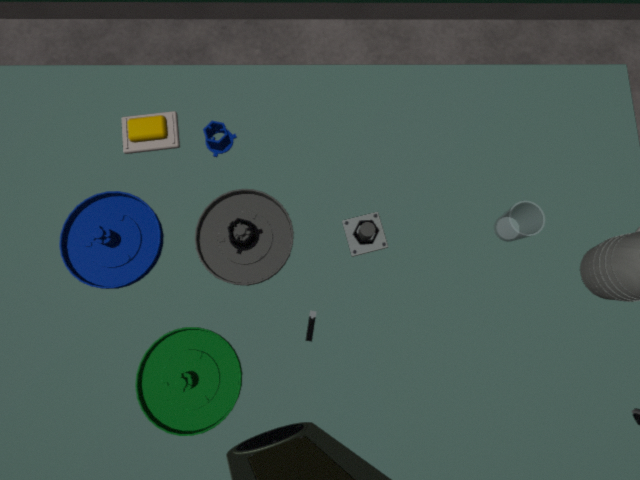

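View pics/b.png

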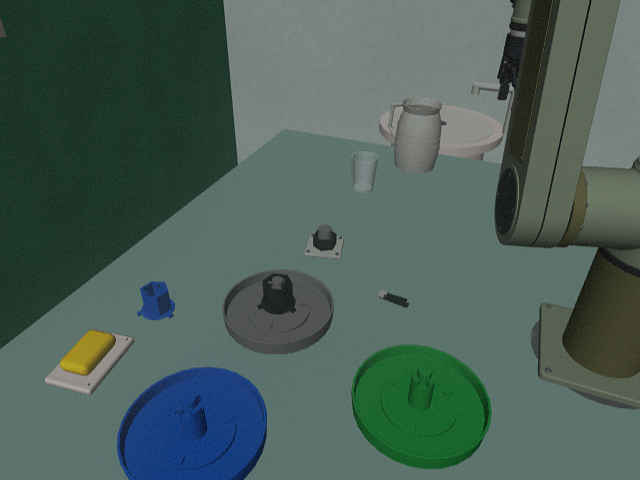

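The top view shows the grey caddy at about (245,236), with the black nut on its stud at (243,233). The blue and green trays are decoys. The plain nut is at (366,232) and the cup at (520,220).

Run:
```python
from h import *
a=cam('top');b=cam('side')
P=pts(a)
# grey tray mask by depth: rim points
im=a['frame'];roi=im[180:295,190:300]
cv2.imwrite('pics/c.png',cv2.convertScaleAbs(cv2.resize(np.hstack([im[180:295,190:300]]),None,fx=5,fy=5,interpolation=cv2.INTER_CUBIC),alpha=2))
z=P[...,2]
hi=(z>.06)&(z<.13); hi[:180]=0;hi[295:]=0;hi[:,:190]=0;hi[:,300:]=0
print('nut pts',hi.sum(),np.median(P[hi],0),np.percentile(P[hi][:,2],[5,50,95,100]))
hsv=cv2.cvtColor(im,cv2.COLOR_BGR2HSV)
m=((hsv[...,1]<50)).astype(np.uint8)*255
m[:180]=0;m[295:]=0;m[:,:190]=0;m[:,300:]=0
cs,_=cv2.findContours(m,0,2);k=max(cs,key=cv2.contourArea)
e=cv2.fitEllipse(k);print(e);
R=P[(z>.032)&(z<.048)&(np.hypot(P[...,0]-P[hi][:,0].mean(),P[...,1]-P[hi][:,1].mean())<.13)&(np.hypot(P[...,0]-P[hi][:,0].mean(),P[...,1]-P[hi][:,1].mean())>.08)]
A=np.c_[2*R[:,:2],np.ones(len(R))];s=np.linalg.lstsq(A,(R[:,:2]**2).sum(1),rcond=None)[0];print('rim',s[:2],np.sqrt(s[2]+s[0]**2+s[1]**2),len(R))
print(P[hi][:,:2].min(0),P[hi][:,:2].max(0))
print(ray(a,242,228,.094),ray(a,366,232,.05),z[215:255:4,225:265:4].round(3))
```

```text
nut pts 558 [0.53946444 0.13118892 0.08612207] [0.065794   0.08612207 0.09453529 0.09767306]
((243.73158264160156, 236.6820068359375), (96.38478088378906, 99.39897918701172), 70.32015228271484)
rim [0.54131421 0.13186045] 0.09699749269611417 773
[0.51570894 0.10708861] [0.56652402 0.15679523]
[0.54473858 0.12769444 0.094     ] [ 0.54303375 -0.11502941  0.05      ] [[0.017 0.018 0.025 0.025 0.028 0.027 0.024 0.031 0.027 0.019]
 [0.019 0.029 0.024 0.09  0.089 0.027 0.027 0.028 0.026 0.026]
 [0.023 0.027 0.088 0.074 0.064 0.076 0.088 0.025 0.025 0.024]
 [0.025 0.092 0.076 0.091 0.097 0.072 0.089 0.047 0.029 0.025]
 [0.024 0.088 0.071 0.094 0.095 0.089 0.083 0.079 0.042 0.043]
 [0.026 0.088 0.084 0.079 0.09  0.07  0.088 0.081 0.044 0.029]
 [0.027 0.045 0.087 0.085 0.081 0.086 0.081 0.056 0.045 0.024]
 [0.026 0.024 0.054 0.073 0.082 0.08  0.056 0.046 0.025 0.024]
 [0.024 0.023 0.026 0.046 0.044 0.042 0.044 0.026 0.023 0.027]
 [0.025 0.026 0.025 0.043 0.044 0.026 0.025 0.024 0.029 0.027]]
```

View pics/c.png

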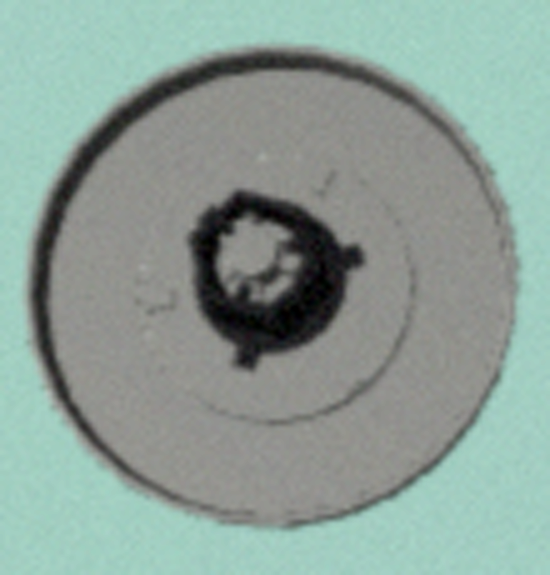

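```bash
python3 - <<'E'
from h import *
a=cam('top'); C=np.array([.541,.131])
for n,(u,v),z in [('ear',(352,257),.043),('ear',(245,360),.043),('ear',(207,217),.043),('pip',(328,180),.027),('pip',(155,298),.027)]:
    p=ray(a,190+u/5,180+v/5,z); d=p[:2]-C; print(n,p.round(4),np.hypot(*d).round(4),np.degrees(np.arctan2(d[1],d[0])).round(1))
s=manip.observe()
from scipy.spatial.transform import Rotation as R
print(R.from_rotvec(s['tool_rot']).as_matrix().round(3),s['clock'])
E
python3 -m creep '[{"tx":0.11,"ty":0.17,"tz":0.07},{"tx":0.22,"ty":0.34,"tz":0.1},{"tx":0.3,"ty":0.5,"tz":0.1},{"tx":0.36,"ty":0.62,"tz":0.1},{"tx":0.42,"ty":0.74,"tz":0.1},{"tx":0.48,"ty":0.86,"tz":0.1},{"tx":0.54,"ty":0.98,"tz":0.1},{"tx":0.54,"ty":0.98,"tz":0.1},{"tx":0.54,"ty":0.98,"tz":0.1}]' -1
```

```text
ear [0.5488 0.0981 0.043 ] 0.0338 -76.7
ear [0.5072 0.1404 0.043 ] 0.0351 164.4
ear [0.5661 0.1566 0.043 ] 0.0359 45.6
pip [0.585  0.1099 0.027 ] 0.0488 -25.7
pip [0.5362 0.1799 0.027 ] 0.0491 95.6
[[ 0.912  0.409 -0.   ]
 [ 0.409 -0.912  0.001]
 [ 0.    -0.001 -1.   ]] 0.25invalid input
```

```bash
python3 -m creep '[{"tx":0.11,"ty":0.17,"tz":0.07,"rx":0,"ry":0,"rz":0},{"tx":0.22,"ty":0.34,"tz":0.1,"rx":0,"ry":0,"rz":0},{"tx":0.3,"ty":0.5,"tz":0.1,"rx":0,"ry":0,"rz":0},{"tx":0.36,"ty":0.62,"tz":0.1,"rx":0,"ry":0,"rz":0},{"tx":0.42,"ty":0.74,"tz":0.1,"rx":0,"ry":0,"rz":0},{"tx":0.48,"ty":0.86,"tz":0.1,"rx":0,"ry":0,"rz":0},{"tx":0.54,"ty":0.98,"tz":0.1,"rx":0,"ry":0,"rz":0},{"tx":0.54,"ty":0.98,"tz":0.1,"rx":0,"ry":0,"rz":0},{"tx":0.54,"ty":0.98,"tz":0.1,"rx":0,"ry":0,"rz":0}]' -1
```

```text
clock: 1.15
tcp_pos: [0.4509, -0.1325, 0.2905]
tool_rot: [3.072, 0.657, 0.001]
wrist_force: [1.0, -0.3, -0.6]
grip_width: 0.0853
finger_force: 0.0
```

```bash
python3 -m creep '[{"tx":0.05,"ty":0.11,"tz":0,"rx":0,"ry":0,"rz":0},{"tx":0.1,"ty":0.22,"tz":0,"rx":0,"ry":0,"rz":0},{"tx":0.15,"ty":0.33,"tz":0,"rx":0,"ry":0,"rz":0},{"tx":0.18,"ty":0.44,"tz":0,"rx":0,"ry":0,"rz":0},{"tx":0.2,"ty":0.55,"tz":0,"rx":0,"ry":0,"rz":0},{"tx":0.225,"ty":0.66,"tz":0,"rx":0,"ry":0,"rz":0},{"tx":0.225,"ty":0.66,"tz":0,"rx":0,"ry":0,"rz":0},{"tx":0.225,"ty":0.66,"tz":0,"rx":0,"ry":0,"rz":0}]'
python3 - <<'E'
from h import *
w=cam('wrist'); cv2.imwrite('pics/w1.png',cv2.convertScaleAbs(w['frame'],alpha=1.8)); print(w['f'],w['T'].round(3)); print(ray(w,w['cx'],w['cy'],.04)); print(manip.observe()['tcp_pos'])
E
```

```text
clock: 1.95
tcp_pos: [0.5402, 0.1304, 0.2898]
tool_rot: [3.071, 0.662, -0.001]
wrist_force: [0.3, -0.5, 0.1]
grip_width: 0.0855
finger_force: 0.0
373.6021701456291 [[ 0.412 -0.862 -0.297  0.615]
 [-0.911 -0.388 -0.136  0.165]
 [ 0.002  0.326 -0.945  0.412]
 [ 0.     0.     0.     1.   ]]
[0.49875958 0.11196706 0.04      ]
[0.54017248 0.12936321 0.28990265]
```

View pics/w1.png

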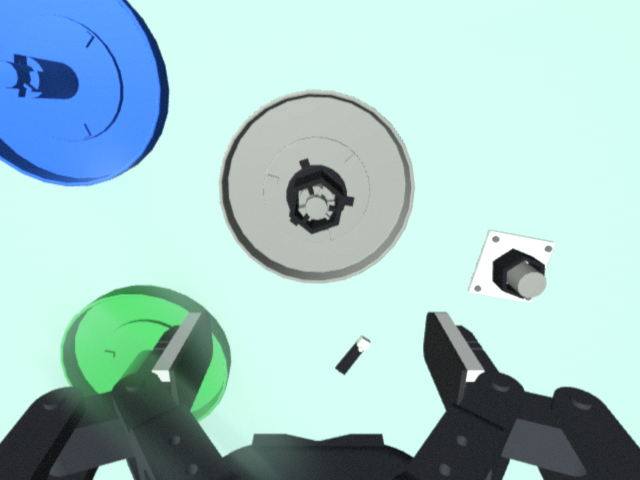

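The wrist view shows the nut at about (316,195). Its ears are at (305,163), (349,201) and (295,220), the stud top at (316,208), and the hub pips at (350,156), (272,178) and (332,237).

Run:
```python
from h import *
w=cam('wrist'); im=w['frame']
x0,y0=255,130
cv2.imwrite('pics/w2.png',cv2.convertScaleAbs(cv2.resize(im[y0:y0+120,x0:x0+120],None,fx=5,fy=5,interpolation=cv2.INTER_CUBIC),alpha=1.8))
hsv=cv2.cvtColor(im,cv2.COLOR_BGR2HSV)
m=(hsv[...,1]<45).astype(np.uint8)*255
m[:80]=0;m[290:]=0;m[:,:210]=0;m[:,425:]=0
cs,_=cv2.findContours(m,0,1);k=max(cs,key=cv2.contourArea)
q=np.array([ray(w,u,v,.04)[:2] for u,v in cv2.convexHull(k)[:,0]])
c,r=cv2.minEnclosingCircle(q.astype(np.float32)); 
A=np.c_[2*q,np.ones(len(q))];s=np.linalg.lstsq(A,(q**2).sum(1),rcond=None)[0];print('rim',s[:2],np.sqrt(s[2]+s[0]**2+s[1]**2),c,r)
print('stud',ray(w,316,208,.094))
C=s[:2]
P=pts(w); print('depth hub',P[178,265],P[190,380],P[208,316])
for n,(u,v),z in [('ear',(305,163),.044),('ear',(349,201),.044),('ear',(295,220),.044),('pip',(350,156),.027),('pip',(272,178),.027),('pip',(332,237),.027)]:
    p=ray(w,u,v,z); d=p[:2]-C; print(n,p.round(4),np.hypot(*d).round(4),np.degrees(np.arctan2(d[1],d[0])).round(1))
```

```text
rim [0.5134632  0.11549675] 0.1341369296603659 (0.5135258436203003, 0.11577703058719635) 0.13830351829528809
stud [0.54043443 0.13138163 0.094     ]
depth hub [0.53265761 0.18538029 0.02926413] [0.56860313 0.06934055 0.01843091] [0.53981283 0.13110927 0.09136566]
ear [0.5654 0.1544 0.044 ] 0.0649 36.8
ear [0.5489 0.0988 0.044 ] 0.0391 -25.2
ear [0.5083 0.1407 0.044 ] 0.0257 101.6
pip [0.5882 0.1152 0.027 ] 0.0748 -0.2
pip [0.5351 0.1789 0.027 ] 0.067 71.1
pip [0.5021 0.0953 0.027 ] 0.0232 -119.4
```

View pics/w2.png

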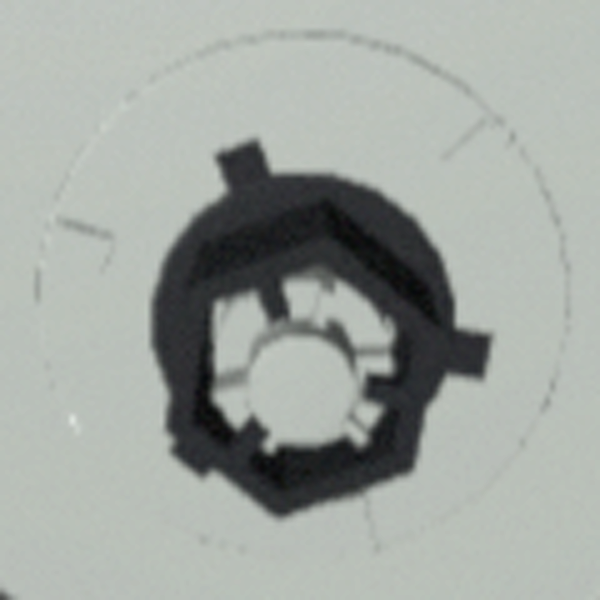

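Run:
```python
from h import *
w=cam('wrist'); C=np.array([.5407,.1312])
for n,(u,v),z in [('ear',(243,165),.043),('ear',(473,355),.043),('ear',(195,450),.043)]+[('pip',q,z) for z in(.02,.026) for q in((85,230),(468,138),(372,523))]:
    p=ray(w,255+u/5,130+v/5,z); d=p[:2]-C; print(n,z,p.round(4),np.hypot(*d).round(4),np.degrees(np.arctan2(d[1],d[0])).round(1)%120)
P=pts(w)
for u,v in((85,260),(430,100),(430,520),(320,100)): print(np.median(P[130+v//5-2:133+v//5,255+u//5-2:258+u//5,2]).round(4),end=' ')
s=manip.observe();print(s['q'].round(3),s['clock'])
```

```text
ear 0.043 [0.5648 0.155  0.043 ] 0.0339 44.6
ear 0.043 [0.549  0.0975 0.043 ] 0.0347 43.8
ear 0.043 [0.5076 0.141  0.043 ] 0.0345 43.599999999999994
pip 0.02 [0.5358 0.1794 0.02  ] 0.0484 95.9
pip 0.02 [0.5857 0.1142 0.02  ] 0.0481 99.3
pip 0.02 [0.5014 0.0972 0.02  ] 0.0519 100.80000000000001
pip 0.026 [0.537  0.1791 0.026 ] 0.0481 94.4
pip 0.026 [0.5862 0.115  0.026 ] 0.0483 100.3
pip 0.026 [0.5032 0.0983 0.026 ] 0.0499 101.30000000000001
0.027 0.0243 0.0187 0.0243 [ 0.078  0.136  1.54  -0.     1.465  1.228] 2.1
```

The ears are at about 44° and the pips at about 98.5° (mod 120), so the nut needs about +54°. I'll line the jaws up with the flats at -76° and go down.

```bash
python3 -m creep '[{"tx":0.00125,"ty":0.003,"tz":-0.1,"rx":0,"ry":0,"rz":-0.015},{"tx":0.00125,"ty":0.003,"tz":-0.2,"rx":0,"ry":0,"rz":-0.0286},{"tx":0.00125,"ty":0.003,"tz":-0.3,"rx":0,"ry":0,"rz":-0.0286},{"tx":0.00125,"ty":0.003,"tz":-0.37,"rx":0,"ry":0,"rz":-0.0286},{"tx":0.00125,"ty":0.003,"tz":-0.4,"rx":0,"ry":0,"rz":-0.0286},{"tx":0.00125,"ty":0.003,"tz":-0.4,"rx":0,"ry":0,"rz":-0.0286},{"tx":0.00125,"ty":0.003,"tz":-0.4,"rx":0,"ry":0,"rz":-0.0286},{"tx":0.00125,"ty":0.003,"tz":-0.4,"rx":0,"ry":0,"rz":-0.0286}]'
python3 - <<'E'
from h import *
w=cam('wrist'); cv2.imwrite('pics/w3.png',cv2.convertScaleAbs(w['frame'],alpha=1.8)); print(w['T'].round(4).tolist())
E
```

```text
clock: 2.9
tcp_pos: [0.5428, 0.1306, 0.1327]
tool_rot: [3.118, 0.379, 0.007]
wrist_force: [0.6, 0.7, 0.2]
grip_width: 0.0853
finger_force: 0.0
[[0.239, -0.9199, -0.3108, 0.6224], [-0.971, -0.2257, -0.0788, 0.151], [0.0023, 0.3207, -0.9472, 0.2551], [0.0, 0.0, 0.0, 1.0]]
```

View pics/w3.png

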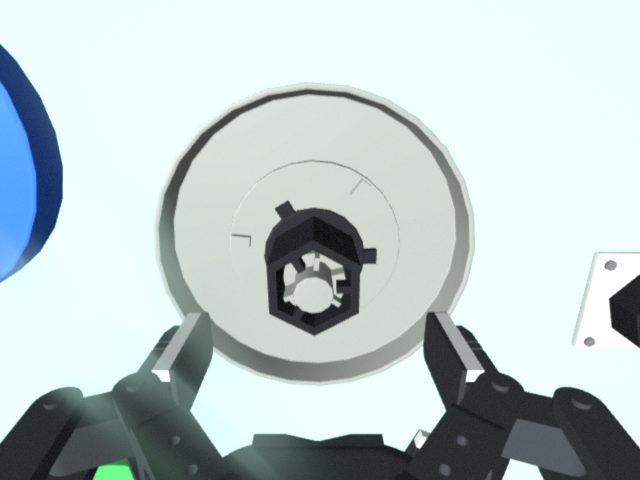

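The wrist view shows the hexagon centred at about (313,280), with its flats parallel to the pads at (208,·) and (427,·) and the stud top at (313,295). The yaw is aligned, so next I check the centring.

Run:
```python
from h import *
from scipy.spatial.transform import Rotation as R
w=cam('wrist')
o=[manip.observe() for _ in range(3)]; s=o[-1]; t=s['tcp_pos']; M=R.from_rotvec(s['tool_rot']).as_matrix(); print(t,s['tool_rot'],w['cx'],w['cy'])
for n,(u,v),z in [('stud',(313,295),.094),('hexL',(269,293),.088),('hexR',(358,293),.088),('hexTop',(315,252),.088),('hexBot',(314,334),.088),('ear',(286,210),.043),('ear',(371,256),.043),('pip',(242,238),.026),('pip',(359,186),.026)]:
    p=ray(w,u,v,z); d=p[:2]-[.5407,.1312]; print(n,p.round(4),'tool',(M.T@(p-t)).round(4),np.degrees(np.arctan2(d[1],d[0])).round(1)%120)
```

```text
[0.54242339 0.13077627 0.13232264] [3.11846533 0.37922083 0.00622019] 317.60277358759686 237.99867947042637
stud [0.5409 0.1329 0.094 ] tool [-0.0012 -0.0025  0.0383] 85.0
hexL [0.5337 0.1537 0.088 ] tool [-0.0031 -0.0244  0.0443] 107.3
hexR [0.5442 0.1108 0.088 ] tool [-0.0032  0.0198  0.0443] 39.8
hexTop [0.5603 0.1367 0.088 ] tool [ 0.0186 -0.0015  0.0444] 15.8
hexBot [0.5161 0.1265 0.088 ] tool [-0.0267 -0.0022  0.0442] 70.9
ear [0.565  0.1555 0.043 ] tool [ 0.0275 -0.0187  0.0894] 45.0
ear [0.5492 0.0991 0.043 ] tool [-0.0014  0.0323  0.0893] 44.8
pip [0.5354 0.1795 0.026 ] tool [ 0.0045 -0.0491  0.1063] 96.2
pip [0.5861 0.1153 0.026 ] tool [0.0383 0.0254 0.1065] 100.7
```

```bash
python3 -m creep '[{"tx":-0.0055,"ty":0.0045,"tz":-0.04,"rx":0,"ry":0,"rz":0.001},{"tx":-0.0055,"ty":0.0045,"tz":-0.08,"rx":0,"ry":0,"rz":0.001},{"tx":-0.0055,"ty":0.0045,"tz":-0.12,"rx":0,"ry":0,"rz":0.001},{"tx":-0.0055,"ty":0.0045,"tz":-0.156,"rx":0,"ry":0,"rz":0.001},{"tx":-0.0055,"ty":0.0045,"tz":-0.156,"rx":0,"ry":0,"rz":0.001},{"tx":-0.0055,"ty":0.0045,"tz":-0.156,"rx":0,"ry":0,"rz":0.001}]'
python3 -m creep '[{"tx":0,"ty":0,"tz":0,"rx":0,"ry":0,"rz":0},{"tx":0,"ty":0,"tz":0,"rx":0,"ry":0,"rz":0},{"tx":0,"ty":0,"tz":0,"rx":0,"ry":0,"rz":0},{"tx":0,"ty":0,"tz":0,"rx":0,"ry":0,"rz":0},{"tx":0,"ty":0,"tz":0,"rx":0,"ry":0,"rz":0},{"tx":0,"ty":0,"tz":0,"rx":0,"ry":0,"rz":0},{"tx":0,"ty":0,"tz":0,"rx":0,"ry":0,"rz":0},{"tx":0,"ty":0,"tz":0,"rx":0,"ry":0,"rz":0}]' 0.3 25
```

```text
clock: 3.6
tcp_pos: [0.539, 0.1326, 0.0681]
tool_rot: [-3.117, -0.389, -0.0]
wrist_force: [0.6, -0.5, 0.7]
grip_width: 0.0854
finger_force: 0.0
clock: 4.4
tcp_pos: [0.5394, 0.1326, 0.0687]
tool_rot: [-3.117, -0.389, -0.002]
wrist_force: [-1.9, 0.9, 5.5]
grip_width: 0.0459
finger_force: 30.1
```

```bash
python3 -m creep '[{"tx":0,"ty":0,"tz":0,"rx":0,"ry":0,"rz":0.015},{"tx":0,"ty":0,"tz":0,"rx":0,"ry":0,"rz":0.03},{"tx":0,"ty":0,"tz":0,"rx":0,"ry":0,"rz":0.045},{"tx":0,"ty":0,"tz":0,"rx":0,"ry":0,"rz":0.06},{"tx":0,"ty":0,"tz":0,"rx":0,"ry":0,"rz":0.075},{"tx":0,"ty":0,"tz":0,"rx":0,"ry":0,"rz":0.075},{"tx":0,"ty":0,"tz":0,"rx":0,"ry":0,"rz":0.075}]'
python3 - <<'E'
from h import *
s=manip.observe();print(s['wrist_force'],s['wrist_torque'])
w=cam('wrist'); cv2.imwrite('pics/w4.png',cv2.convertScaleAbs(w['frame'],alpha=1.8))
E
```

```text
clock: 5.1
tcp_pos: [0.5395, 0.1326, 0.0685]
tool_rot: [2.941, 1.103, 0.003]
wrist_force: [0.1, 1.2, 3.6]
grip_width: 0.046
finger_force: 30.0
[0.11826736 1.21239471 3.64810588] [ 0.06637076 -0.03944745  0.05896444]
```

View pics/w4.png

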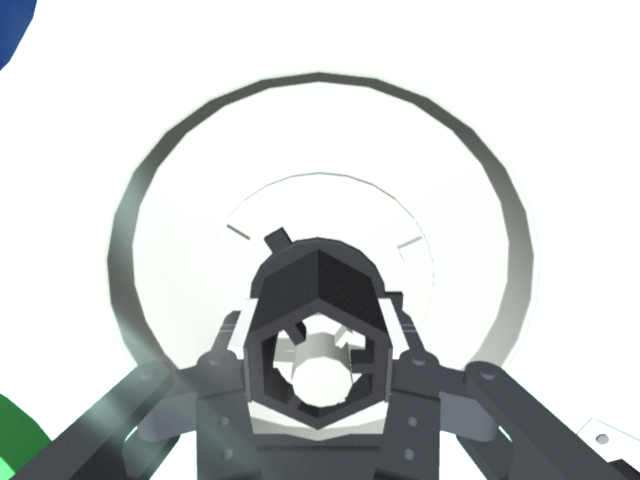

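The nut has turned with the gripper. One ear is at (278,240) and the pips are at (238,232) and (409,242). I'll work out the remaining angle.

Run:
```python
from h import *
w=cam('wrist'); C=np.array([.540,.132])
for n,(u,v),z in [('stud',(322,382),.094),('ear',(278,241),.043),('ear',(397,299),.043),('pip',(238,232),.024),('pip',(409,242),.024)]:
    p=ray(w,u,v,z); d=p[:2]-C; print(n,p.round(4),np.hypot(*d).round(4),np.degrees(np.arctan2(d[1],d[0])).round(1)%120)
s=manip.observe();print(2*np.degrees(np.arctan2(s['tool_rot'][1],s['tool_rot'][0]))-90)
```

```text
stud [0.5412 0.1336 0.094 ] 0.002 54.5
ear [0.5514 0.1662 0.043 ] 0.036 71.6
ear [0.5649 0.1093 0.043 ] 0.0337 77.6
pip [0.5361 0.1803 0.024 ] 0.0485 94.6
pip [0.5853 0.1163 0.024 ] 0.048 100.9
-48.85074656176311
```

```bash
python3 -m creep '[{"tx":0,"ty":0,"tz":0,"rx":0,"ry":0,"rz":0.015},{"tx":0,"ty":0,"tz":0,"rx":0,"ry":0,"rz":0.03},{"tx":0,"ty":0,"tz":0,"rx":0,"ry":0,"rz":0.045},{"tx":0,"ty":0,"tz":0,"rx":0,"ry":0,"rz":0.06},{"tx":0,"ty":0,"tz":0,"rx":0,"ry":0,"rz":0.072},{"tx":0,"ty":0,"tz":0,"rx":0,"ry":0,"rz":0.072},{"tx":0,"ty":0,"tz":0,"rx":0,"ry":0,"rz":0.072},{"tx":0,"ty":0,"tz":0,"rx":0,"ry":0,"rz":0.072}]'
python3 - <<'E'
from h import *
s=manip.observe();print(s['wrist_force'],s['wrist_torque'],2*np.degrees(np.arctan2(s['tool_rot'][1],s['tool_rot'][0]))-90)
E
```

```text
clock: 6.0
tcp_pos: [0.539, 0.1313, 0.0672]
tool_rot: [2.618, 1.733, -0.001]
wrist_force: [3.2, -4.4, -1.3]
grip_width: 0.0458
finger_force: 29.3
[ 3.2425979  -4.39594213 -1.2571041 ] [-0.62981664 -0.42179041 -0.03510003] -23.009704786511605
```

```bash
python3 -m creep '[{"tx":0,"ty":0,"tz":0,"rx":0,"ry":0,"rz":0},{"tx":0,"ty":0,"tz":0,"rx":0,"ry":0,"rz":0},{"tx":0,"ty":0,"tz":0,"rx":0,"ry":0,"rz":0},{"tx":0,"ty":0,"tz":0,"rx":0,"ry":0,"rz":0},{"tx":0,"ty":0,"tz":0,"rx":0,"ry":0,"rz":0},{"tx":0,"ty":0,"tz":0,"rx":0,"ry":0,"rz":0},{"tx":0,"ty":0,"tz":0,"rx":0,"ry":0,"rz":0},{"tx":0,"ty":0,"tz":0,"rx":0,"ry":0,"rz":0}]' -1
python3 - <<'E'
from h import *
w=cam('wrist'); cv2.imwrite('pics/w5.png',cv2.convertScaleAbs(w['frame'],alpha=1.6))
C=np.array([.540,.132]);P=pts(w);r=np.hypot(P[...,0]-C[0],P[...,1]-C[1])
z=P[...,2][(r<.025)&(P[...,2]>.06)&(P[...,2]<.12)];print(np.histogram(z,np.arange(.06,.105,.002)))
E
```

```text
clock: 6.8
tcp_pos: [0.5388, 0.1326, 0.0679]
tool_rot: [2.617, 1.737, 0.0]
wrist_force: [0.1, 0.1, 0.1]
grip_width: 0.0854
finger_force: 0.0
(array([ 167,  177,  206,  245,  351,  651,  540,  644, 1859, 4295,  317,
        355,  438,  213,  206,  730, 1877,    1,    0,    0,    0,    0]), array([0.06 , 0.062, 0.064, 0.066, 0.068, 0.07 , 0.072, 0.074, 0.076,
       0.078, 0.08 , 0.082, 0.084, 0.086, 0.088, 0.09 , 0.092, 0.094,
       0.096, 0.098, 0.1  , 0.102, 0.104]))
```

View pics/w5.png

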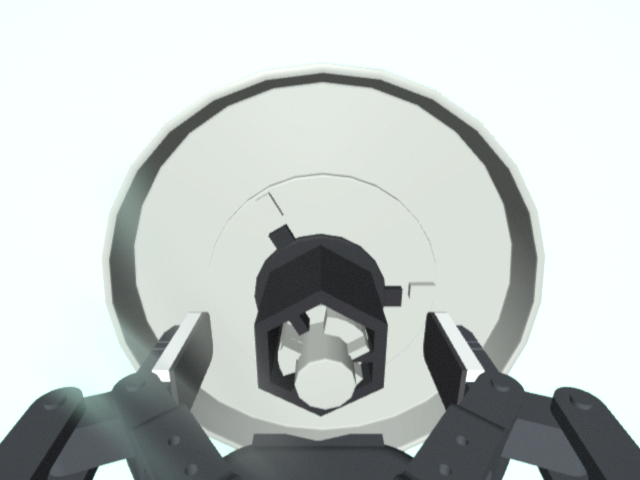

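The nut has dropped: its top is now about 14 mm below the stud end, where it was 6 mm before. Its ears at (282,237) and (394,295) point at the pips at (275,205) and (420,288). I'll go straight up and check that it is level.

```bash
python3 -m creep '[{"tx":0,"ty":0,"tz":0.05,"rx":0,"ry":0,"rz":0},{"tx":0,"ty":0,"tz":0.12,"rx":0,"ry":0,"rz":0},{"tx":0,"ty":0,"tz":0.22,"rx":0,"ry":0,"rz":0},{"tx":0,"ty":0,"tz":0.32,"rx":0,"ry":0,"rz":0},{"tx":0,"ty":0,"tz":0.42,"rx":0,"ry":0,"rz":0},{"tx":0,"ty":0,"tz":0.5,"rx":0,"ry":0,"rz":0},{"tx":0,"ty":0,"tz":0.5,"rx":0,"ry":0,"rz":0},{"tx":0,"ty":0,"tz":0.5,"rx":0,"ry":0,"rz":0}]' -1
python3 - <<'E'
from h import *
C=np.array([.540,.132])
for n in('wrist','top'):
    w=cam(n);P=pts(w);d=P[...,:2]-C;r=np.hypot(d[...,0],d[...,1])
    m=(r<.027)&(r>.017)&(P[...,2]>.073)&(P[...,2]<.086);q=P[m]
    k=np.linalg.lstsq(np.c_[q[:,:2]-C,np.ones(len(q))],q[:,2],rcond=None)[0];print(n,m.sum(),'slope deg',np.degrees(k[:2]),'z',k[2],'stud',np.median(P[...,2][(r<.006)]))
cv2.imwrite('pics/t2.png',cam('top')['frame'])
E
```

```text
clock: 7.65
tcp_pos: [0.5391, 0.1325, 0.2687]
tool_rot: [2.617, 1.737, 0.003]
wrist_force: [-0.7, -0.3, -0.5]
grip_width: 0.0854
finger_force: 0.0
wrist 995 slope deg [-0.03907015  0.22735409] z 0.07792307868464424 stud 0.092376344915713
top 143 slope deg [-0.24875764  1.05387776] z 0.0792548751202636 stud 0.6027551431505864
```

View pics/t2.png

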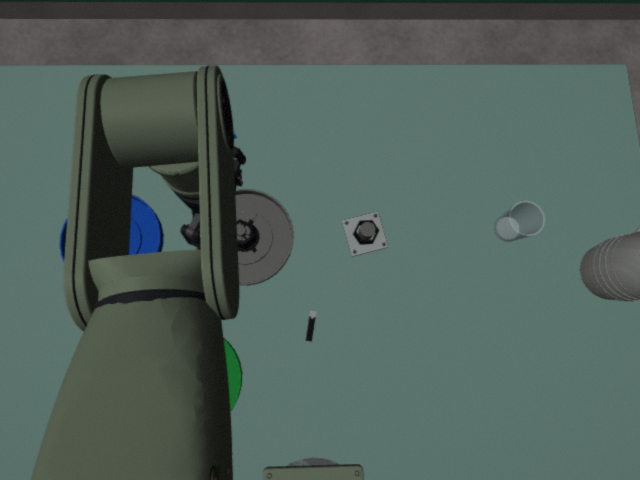

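The nut is level (tilt 0.2°) and in. The plain nut at (366,232) and the cup at (520,220) have not moved.

```bash
python3 -c "
from plant import manip
print(manip.close_job())"
```

```text
the job is handed in; nothing more can be done
None
```

I turned the flange nut about 53° anticlockwise and let go with its ears at the pips; it dropped 8 mm and sits level, the plain nut and cup have not moved, the gripper is clear, and the job was handed in at about 8 s.

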